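Show where the short bone folder belongs

ROBOT

A 6-joint arm with a two-finger parallel gripper is mounted at the origin on a cart in front of the work surface, level with it; the furniture and walls round the work are solid. World frame = base frame: x ahead of the robot, y to its left, z up, the work surface at z = 0. Lengths are in m, angles in rad, forces in N, time in s.
With the tool pointing down it reaches from about 0.325 to 0.9 m from the base axis. Payload 3.5 kg.
Tool frame: the origin (TCP) lies midway between the tips of the shut fingers; the grasp point (between the pads) lies 19 mm behind it; z points along the fingers, x is the direction in which the jaws open and shut, and the axes are right-handed (so a half turn about z gives the same grasp; the last joint's range is limited). The gripper opens to 85 mm and grips with 20 to 120 N. Pads are 22 mm wide; open, the fingers measure 114 mm over their backs; the gripper's body (76 mm by 85 mm) begins 54 mm behind the grasp point. The pads swing forward as they close: fully open they stand 13 mm farther back than shut.
Start: joints at [-1.219, 0.276, -0.026, 1.268, 0, 1.467], TCP at [0.275, -0.561, 0.203] pointing down, gripper open.
Joint ranges: [-3.12, 3.12], [-0.85, 1.88], [-1.08, 1.24], [-1.95, 2.15], [-1.57, 1.53], [-3.14, 3.14]. Speed limits (rad/s): [2.57, 2.57, 3.14, 3.14, 3.14, 3.14].

INTERFACE

Orientations are given as a unit quaternion [x, y, z, w].
In Python, from cell import arm, vision, ticket gives the robot as it stands. Calls block until the motion is done:
- arm.goto(position, orientation): joint-space move of the TCP to a pose.
- arm.move_linear(position, rotation=None, vel=0.15): straight line of the TCP; rotation=None keeps the orientation; vel is the mean speed in m/s.
- arm.goto_joints(angles): joint-space move.
- arm.grip(opening, strength=None): finger opening in m; strength is the grip in N (None keeps the last); returns when the fingers have stopped.
- arm.pause(seconds).
- arm.ik(position, orientation): joint angles nearest the present ones, or None.
- arm.observe(): the state.
- vision.grab_frame(name): name is "side" or "top" or "wrist"; returns a dict with "color" (480x640x3 uint8, red, green, blue), "fx", "fy", "cx", "cy" (pixels), "R" (3x3) and "t" (3): a world point X has camera coordinates R X + t. Camera axes: x right, y down, z forward; pixel columns grow to the right and rows downward; lengths in m; the calibration is good to about 2 mm. A picture is of the moment at which its call begins. There is no depth.
A pose or a line that the arm cannot do raises arm.MotionError and nothing moves.
- ticket.finish_job(): hands the job in, once; it reports no verdict.
The state is a dict: "time": time; "qpos": joint angles; "qvel": joint speeds; "tau": joint torques, N m; "ee_pos": TCP position; "tcp_rot": TCP orientation; "contact_force": force on the tool from outside, world axes, zero at the start; "torque": the same for the moment, N m; "opening": finger opening in m.
Only numpy, scipy, OpenCV 4.12 (cv2) and the standard library are available. Lean on these libraries where they do the work, as an engineer would, in place of code of your own. Each camera call takes 0.05 s, during which the arm holds its last target. There are 200 camera calls.

TASK

Show a colleague, by pointing from above without touching anything, what to put away and where: first point at the middle of the shortest of the three bone folders on the desk mat, then at the middle of the empty channel of the pen tray, each time keeping the fingertips clear of it but no more than 5 cm above it for two seconds. Point at nothing else: pass well above the other folders and the pens, and touch, move or lift nothing. Finish with the hand raised, fingertips at least 20 cm above the desk.

Things in the scene. Friction and masses are not known exactly. Their poses are not given: they have to be found in the camera images.
- folder_short: shortest bone folder: flat ivory-coloured blade 140 x 31 x 4 mm lying flat on the desk mat; origin at the middle of its underside, x along its length. This is the one to point at
- folder_medium: middle-sized bone folder, 165 x 24 x 4 mm, lying flat on the mat; origin at the middle of its underside, x along its length. Leave alone
- folder_long: longest bone folder, 200 x 29 x 4 mm, lying flat on the mat; origin at the middle of its underside, x along its length. Leave alone
- desk_mat: dark flat rubber mat, 240 x 240 x 2 mm, fixed on the desk; the three folders lie side by side on it, about 75 mm apart along its y; origin at the centre of its underside
- pen_tray: grey plastic pen tray 240 x 200 x 22 mm, open on top, fixed on the desk; four channels along its x, side by side 49 mm apart along its y, each about 46 mm wide, floor 4 mm and walls 22 mm above the desk; origin at the centre of its underside
- empty_channel: the one channel of the pen tray that holds nothing; origin on its floor at the middle of the channel, 4 mm above the desk, x along the channel
- pencil: pencil, 164 x 7 x 8 mm, lying along one channel; origin at the middle of its underside
- pen: pen, 164 x 8 x 9 mm, lying along another channel; origin at the middle of its underside
- brush: thin paint brush, 209 x 12 x 12 mm, lying along another channel; origin at the middle of its underside
Things that resemble listed ones, but are neither listed nor needed, are in the scene too. What is shaped like the folder_short but black or yellow is not meant.

How it is judged:
By the outcome, as a careful person would: the job done as asked, in the order asked, and still so for the second after the job is handed in, with the robot touching nothing.
It also fails if it takes over 45 s, if anything falls off the work surface, if the arm or the gripper's body presses on something with over 40 N, if the wrist force passes 120 N, or if a joint passes its speed limit or range.

## Working session

There is one attempt and no reset: what is moved stays moved. The work goes in short steps, each a Python script; the robot and the scene stay as the last script left them, time stands still between calls to the robot, and variables do not carry over. Pictures are saved under pics/ and viewed, about 8 in all and at most 12, crops included, and the job is handed in when it is done.

```bash
mkdir -p pics; cat > h.py <<'E'
import numpy as np, cv2
from cell import arm, vision, ticket
def ray(f,u,v,z):
    R=np.array(f["R"]);t=np.array(f["t"]);c=-R.T@t
    d=R.T@np.array([(u-f["cx"])/f["fx"],(v-f["cy"])/f["fy"],1])
    return c+d*(z-c[2])/d[2]
E
python3 - <<'E'
from h import *
import pickle
for n in("top","side"):
    f=vision.grab_frame(n); cv2.imwrite(f"pics/{n}0.png",f["color"][:,:,::-1]); pickle.dump(f,open(n+".pkl","wb"))
    print(n,-np.array(f["R"]).T@f["t"],f["fx"])
print(arm.observe())
E
```

```text
top [0.22421348 0.10020305 1.05473516] 480.10381219245534
side [ 0.43257992 -0.92465458  0.81911873] 603.1422527118896
{'time': 0.1, 'qpos': array([-1.21938308e+00,  2.77087029e-01, -2.77427741e-02,  1.26800350e+00,
        9.59193100e-06,  1.46738684e+00]), 'qvel': array([-0.00120016, -0.00154431,  0.00260883,  0.00030913,  0.00082104,
       -0.00054577]), 'tau': array([ 1.11277590e-03, -4.46707642e+01,  2.96129018e+01,  8.41671514e-03,
       -1.02890890e-04, -1.39988578e-05]), 'ee_pos': array([ 0.27428904, -0.56074771,  0.20205335]), 'tcp_rot': array([ 8.48322337e-01, -5.29479155e-01, -8.00779177e-04, -6.29359684e-04]), 'contact_force': array([0.48743931, 0.11216837, 0.23640185]), 'torque': array([-0.0057699 ,  0.00311083, -0.02445508]), 'opening': 0.08554772329539956}
```

View pics/top0.png

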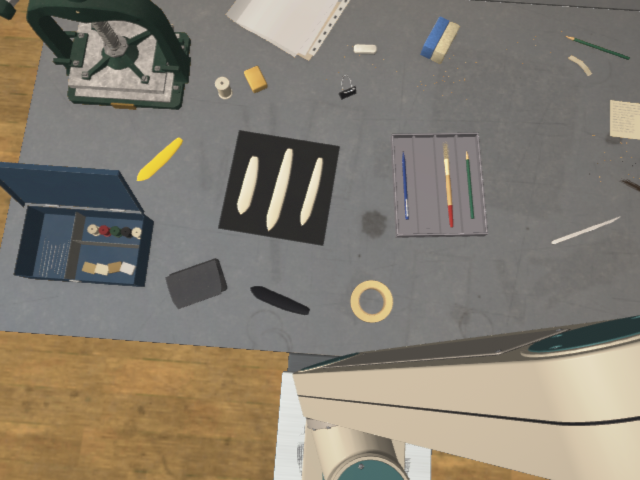

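View pics/side0.png

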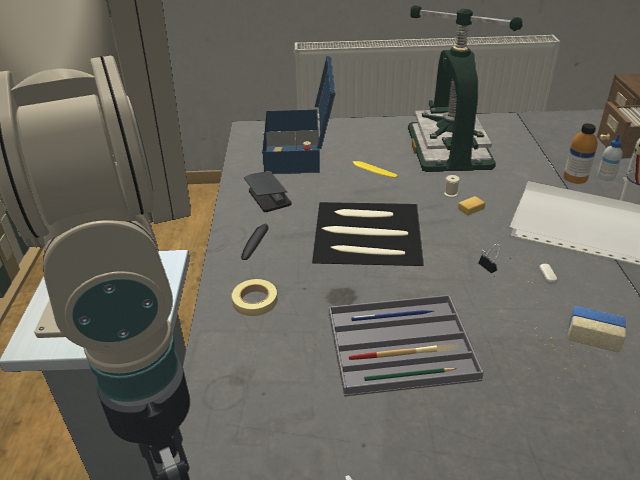

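Top view: the ivory candidates on the mat are at (248,185), (280,189) and (312,190), and the left one looks shortest. The yellow one at (160,160) and the black one at (280,300) are decoys. The tray spans (393..487, 133..237). Its channels, left to right, hold a blue pen, nothing (≈427,186), a brush and a green pencil. Next I'll measure these and make one enlarged crop.

```bash
cat > m.py <<'E'
from h import *
import pickle
f=pickle.load(open("top.pkl","rb")); im=f["color"]
P=lambda uv,z:np.array([ray(f,u,v,z)[:2] for u,v in uv])
def rect(mask,z):
    for c in cv2.findContours(mask,cv2.RETR_EXTERNAL,cv2.CHAIN_APPROX_NONE)[0]:
        if cv2.contourArea(c)<150: continue
        r=cv2.minAreaRect(P(c[:,0],z).astype(np.float32)); 
        yield c[:,0].mean(0),r,cv2.boxPoints(r)
roi=np.zeros(im.shape[:2],np.uint8); roi[125:250,215:345]=255
iv=cv2.bitwise_and(cv2.inRange(im,(130,120,100),(255,255,255)),roi)
print("folders")
for u,r,b in rect(iv,.006): print(u,np.round(r[0],4),np.round(r[1],4),r[2])
roi2=roi*0; roi2[120:250,380:500]=255
hsv=cv2.cvtColor(im,cv2.COLOR_RGB2HSV)
# tray outer corners at the wall tops (read from the picture)
co=P([(393,135),(479,134),(487,235),(397,237)],.022)
print("tray",np.round(co,3).tolist(),[np.linalg.norm(co[i]-co[i-1]).round(3) for i in range(4)])
c=co.mean(0); x=(co[0]+co[1]-co[2]-co[3]);x/=np.linalg.norm(x); y=np.array([-x[1],x[0]])
print("centre",c,"x",x)
R=np.array(f["R"]);t=np.array(f["t"])
def px(p):
    q=R@p+t; return f["fx"]*q[0]/q[2]+f["cx"],f["fy"]*q[1]/q[2]+f["cy"]
big=cv2.resize(im[115:255,210:500],None,fx=2.7,fy=2.7,interpolation=cv2.INTER_CUBIC)[:,:,::-1].copy()
for k in(-1.5,-.5,.5,1.5):
    e=c+y*.049*k; print("channel",k,e); u,v=px(np.r_[e,.004]); cv2.circle(big,(int((u-210)*2.7),int((v-115)*2.7)),4,(0,0,255) if k==.5 else (0,255,0),-1)
for u,r,b in rect(iv,.006):
    u,v=px(np.r_[r[0],.006]); cv2.circle(big,(int((u-210)*2.7),int((v-115)*2.7)),4,(0,0,255),-1)
cv2.imwrite("pics/crop1.png",big)
E
python3 m.py
```

```text
folders
[311.37226277 190.75912409] [0.5498 0.1267] [0.0224 0.1631] 78.52375793457031
[248.05833333 184.04166667] [0.5541 0.272 ] [0.0295 0.1389] 80.88336181640625
[279.55688623 188.76047904] [0.5495 0.1993] [0.0274 0.2001] 79.94380950927734
tray [[0.691, -0.05], [0.708, -0.248], [0.471, -0.266], [0.452, -0.068]] [np.float64(0.24), np.float64(0.198), np.float64(0.238), np.float64(0.198)]
centre [ 0.58083744 -0.15802686] x [0.99715315 0.07540283]
channel -1.5 [ 0.58637955 -0.23131762]
channel -0.5 [ 0.58268481 -0.18245712]
channel 0.5 [ 0.57899007 -0.13359661]
channel 1.5 [ 0.57529534 -0.08473611]
```

View pics/crop1.png

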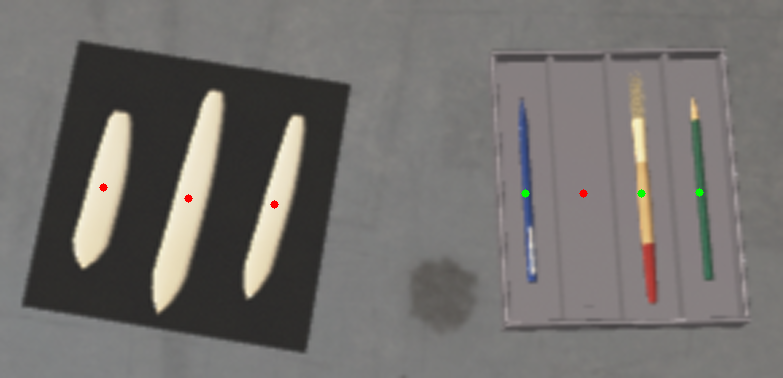

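The sizes agree. The left folder measures 139×30 mm, against 140×31 nominal, and the others come out at 163 and 200 mm with 73 mm spacing. The tray measures 0.239×0.198. So folder_short is at (0.554, 0.272) and the empty channel at (0.579, −0.134); the crop confirms both (red dots, first and fourth). I'll shut the gripper, travel high, and point at the folder.

```bash
python3 - <<'E'
from h import *
q=[1,0,0,0]
s=arm.observe(); arm.grip(0.0,20)
arm.move_linear([s["ee_pos"][0],s["ee_pos"][1],.27])
print([arm.ik(p,q) for p in([.554,.272,.27],[.554,.272,.036],[.579,-.1336,.042])])
arm.goto([.554,.272,.27],q)
f=vision.grab_frame("wrist"); cv2.imwrite("pics/w1.png",f["color"][:,:,::-1])
arm.move_linear([.554,.272,.036])
arm.pause(1.25)
f=vision.grab_frame("side"); cv2.imwrite("pics/s1.png",f["color"][100:300,200:520,::-1].repeat(2,0).repeat(2,1))
arm.pause(1.25)
s=arm.observe(); print(s["time"],s["ee_pos"],s["contact_force"],s["opening"])
arm.move_linear([.554,.272,.27])
print(arm.observe()["time"])
E
```

```text
[array([0.35170104, 0.23699893, 0.06232844, 1.39612584, 0.        ,
       1.92249737]), array([ 0.35170104,  0.39345318, -0.239835  ,  0.93750815,  0.        ,
        1.92249737]), array([-0.33553472,  0.35146115, -0.28772698,  0.9316082 ,  0.        ,
        1.23526161])]
8.85 [0.55401599 0.27200679 0.03599446] [ 0.15573378 -0.94914352  0.22617488] -0.0002221424529737532
10.5583
```

View pics/s1.png

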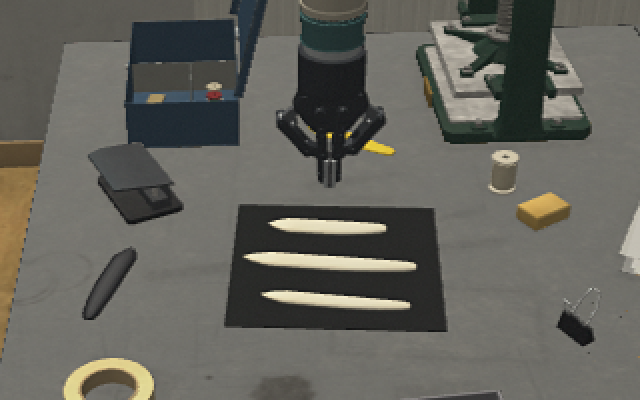

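The fingertips show at crop (330,185) and the folder's middle at (330,227). That gap looks larger than 3 cm should give, so I'll check it numerically.

```bash
python3 - <<'E'
from h import *
import pickle
f=pickle.load(open("side.pkl","rb"));R=np.array(f["R"]);t=np.array(f["t"])
def px(p):
    q=R@p+t; u=np.array([f["fx"]*q[0]/q[2]+f["cx"],f["fy"]*q[1]/q[2]+f["cy"]]); return u,(u-[200,100])*2
for p in([.554,.272,.036],[.554,.272,.006],[.5495,.1993,.006],[.579,-.1336,.004]): print(p,*px(np.array(p)))
print("folder by side",ray(f,200+328/2,100+227/2,.006), "tip if z=.036",ray(f,365,192.5,.036),"tip z if y=.272", [ (z,ray(f,365,192.5,z).round(3)) for z in(.05,.06,.07)])
E
```

```text
[0.554, 0.272, 0.036] [364.5446055  201.88174023] [329.089211   203.76348047]
[0.554, 0.272, 0.006] [364.25701484 212.38417167] [328.51402969 224.76834334]
[0.5495, 0.1993, 0.006] [365.0172258  230.13701476] [330.0344516  260.27402953]
[0.579, -0.1336, 0.004] [396.31246869 334.74012584] [392.62493738 469.48025169]
folder by side [0.55297935 0.267294   0.006     ] tip if z=.036 [0.55867782 0.31334889 0.036     ] tip z if y=.272 [(0.05, array([0.556, 0.291, 0.05 ])), (0.06, array([0.555, 0.275, 0.06 ])), (0.07, array([0.553, 0.26 , 0.07 ]))]
```

View pics/w1.png

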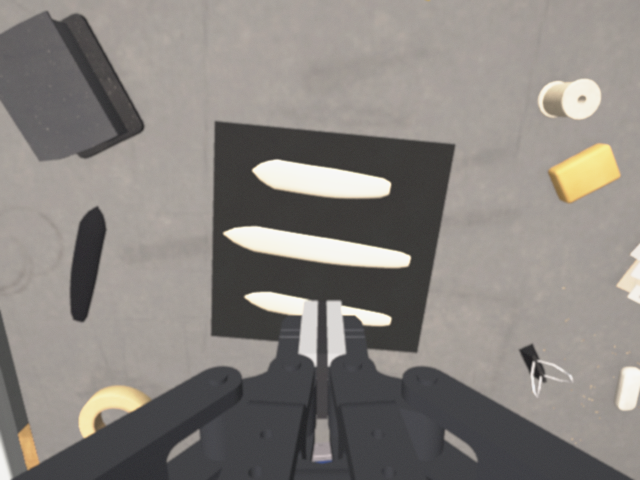

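The folder projects where expected, but the fingertip appears about 9 px above its expected spot. That fits a real tip height of about 6 cm, or an offset in y. I'll triangulate the tip from a second view before trusting it.

```bash
python3 - <<'E'
from h import *
import pickle
o=arm.observe(); print(o["ee_pos"],o["opening"])
F={n:vision.grab_frame(n) for n in("top","side","wrist")}
pickle.dump(F,open("F.pkl","wb"))
tiles=[]
for n,f in F.items():
    R=np.array(f["R"]);t=np.array(f["t"]);
    def px(p):
        q=R@p+t; return np.array([f["fx"]*q[0]/q[2]+f["cx"],f["fy"]*q[1]/q[2]+f["cy"]])
    u=px(o["ee_pos"]); print(n,"tcp",u,"folder",px(np.array([.554,.272,.006])),"cam",-R.T@t)
    x,y=(np.clip(u,[65,65],[574,414])-65).astype(int); print("crop origin",x,y)
    c=f["color"][y:y+130,x:x+130].repeat(2,0).repeat(2,1)[:,:,::-1].copy()
    cv2.drawMarker(c,tuple(int(k) for k in (u-[x,y])*2),(0,0,255),0,10,1); tiles.append(c)
cv2.imwrite("pics/t2.png",np.hstack(tiles))
E
```

```text
[0.55336145 0.27178349 0.2687635 ] 1.8697190536545316e-05
top tcp [228.64956786 138.01190343] folder [248.3931914  184.49401605] cam [0.22421348 0.10020305 1.05473516]
crop origin 163 73
side tcp [366.7599947  110.46670856] folder [364.25701484 212.38417167] cam [ 0.43257992 -0.92465458  0.81911873]
crop origin 301 45
wrist tcp [321.71272445 290.33316639] folder [322.79377035 181.59583896] cam [0.5536164  0.34990708 0.44019215]
crop origin 256 225
```

View pics/t2.png

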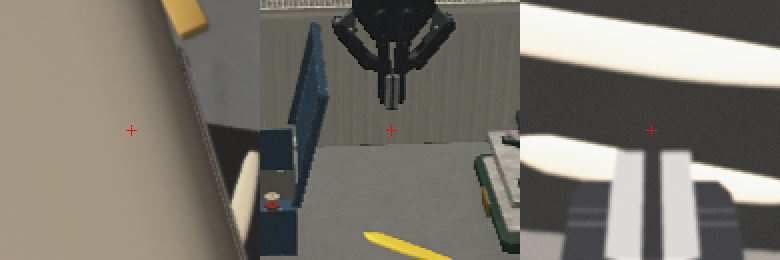

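```bash
python3 - <<'E'
from h import *
import pickle
F=pickle.load(open("F.pkl","rb"))
Pm=lambda f:np.diag([1,1,1.])@np.array([[f["fx"],0,f["cx"]],[0,f["fy"],f["cy"]],[0,0,1]])@np.c_[f["R"],f["t"]]
X=cv2.triangulatePoints(Pm(F["side"]),Pm(F["wrist"]),np.array([367.,99.]),np.array([321.7,300.])); print((X[:3]/X[3]).ravel())
for n,p in(("side",(367,99)),("wrist",(321.7,300))):
  for z in(.27,.28,.29,.30): print(n,z,ray(F[n],*p,z).round(4))
E
```

```text
[0.55370881 0.27832276 0.29190775]
side 0.27 [0.5589 0.3283 0.27  ]
side 0.28 [0.5566 0.3055 0.28  ]
side 0.29 [0.5543 0.2827 0.29  ]
side 0.3 [0.552  0.2599 0.3   ]
wrist 0.27 [0.5534 0.2678 0.27  ]
wrist 0.28 [0.5534 0.2726 0.28  ]
wrist 0.29 [0.5534 0.2774 0.29  ]
wrist 0.3 [0.5534 0.2823 0.3   ]
```

Both views put the visible fingertips about 23–31 mm above the reported TCP, with x/y correct. The folder itself projects correctly in the wrist view. So the first pointing was probably 5–6 cm above the folder, which is too high. I'll redo it with the TCP at z=0.018, which satisfies the limit either way: 12 mm clear by the reported TCP, about 42 mm by the visible tips. The same works over the channel: 22 mm of finger across a 46 mm channel, and 14 mm above the floor by the reported TCP.

```bash
python3 - <<'E'
from h import *
q=[1,0,0,0]; C=[]
for i,(x,y) in enumerate([(.554,.272),(.579,-.1336)]):
    arm.goto([x,y,.27],q)
    arm.move_linear([x,y,.05]); arm.move_linear([x,y,.018],vel=.06)
    arm.pause(1.25); f=vision.grab_frame("side"); arm.pause(1.25)
    s=arm.observe(); print(s["time"],s["ee_pos"],s["contact_force"])
    r=(130,290) if i==0 else (290,300)
    C.append(f["color"][r[0]:r[0]+130,r[1]:r[1]+170].repeat(2,0).repeat(2,1)[:,:,::-1])
    arm.move_linear([x,y,.28])
f=vision.grab_frame("top"); cv2.imwrite("pics/t9.png",np.vstack([np.hstack(C),cv2.copyMakeBorder(f["color"][110:260,130:500,::-1],0,0,0,310,0)]))
s=arm.observe(); print(s["time"],s["ee_pos"])
E
```

```text
15.8083 [0.55398774 0.2719904  0.0179898 ] [ 0.59127476 -0.02231279  0.19944732]
24.0667 [ 0.57900842 -0.13359587  0.01800165] [-0.40722806  0.06098607  0.00853127]
26.0167 [ 0.5784637  -0.13342199  0.27890836]
```

View pics/t9.png

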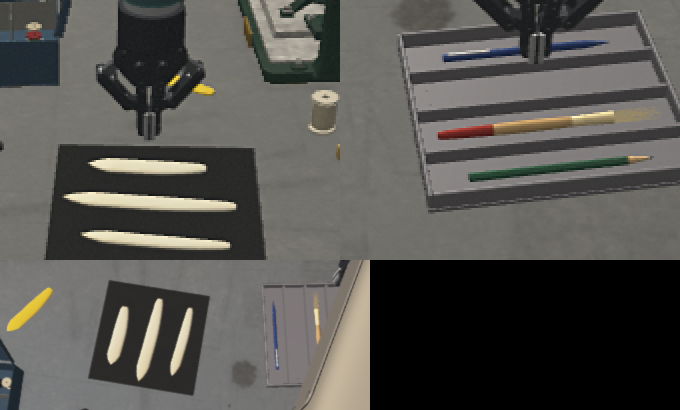

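Both views show the fingertips over their targets and nothing moved. One last height check from these pixels: the tip is at (365,199) over the folder and (399,321) over the channel.

```bash
python3 - <<'E'
from h import *
import pickle
f=pickle.load(open("side.pkl","rb"))
for u,v,y in((365,199,.272),(399,321,-.1336)):
    for dy in(0,-.011):
        z=[(abs(ray(f,u,v,z)[1]-y-dy),z) for z in np.arange(0,.1,.0005)]; z=min(z)[1]; print(y,dy,z,ray(f,u,v,z).round(4))
E
```

```text
0.272 0 0.044 [0.5549 0.2721 0.044 ]
0.272 -0.011 0.051000000000000004 [0.5538 0.2613 0.051 ]
-0.1336 0 0.0395 [ 0.582  -0.1337  0.0395]
-0.1336 -0.011 0.05 [ 0.58   -0.1444  0.05  ]
```

```bash
python3 -c "
from h import *
s=arm.observe();print(s['time'],s['ee_pos'],s['qvel'].round(3))
ticket.finish_job()"
```

```text
26.0167 [ 0.5784637  -0.13342199  0.27890836] [-0.     0.001  0.002  0.002 -0.001 -0.001]
the job is handed in; nothing more can be done
```

I pointed first at the shortest folder, at (0.554, 0.272), then at the empty channel, at (0.579, −0.134). Each hold was about 2.5 s, I travelled between them at about 27 cm, and I handed in at 26 s with the hand raised to 28 cm.

- **Height discrepancy:** the camera views put the fingertips about 23–31 mm higher than the reported TCP, and I did not find out why. My first pointing at the folder was therefore probably too high, at 5–6 cm, so I repeated it lower before going on to the channel.
- **Final heights:** by the cameras, the tips were about 38–45 mm above the folder and 35–46 mm above the channel floor. By the reported TCP they were 12 and 14 mm above. Both readings are clear of contact and under 5 cm.
- **No contact:** wrist forces stayed below 1 N in the readings I took during the holds, and the last pictures show the folders, pens and brush where they were. The final top view was partly blocked by the arm, so the pencil was last seen in the side view during the channel hold.

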